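Fit the D cell in the sensor bin's lid

TASK

The lid of the sensor bin lies upside down on the counter with one D cell missing. Fit the loose D cell in the empty cradle as you would by hand: with the cell slanting, set its flat end against the coil spring and push the spring back without crushing it solid, then tip the button end down behind its end wall until the cell lies level and fully home, and let go. Press gently, do not force anything, and leave the fitted cell and the other things on the counter where they are.

Things in the scene. Friction and masses are not known exactly. Their poses are not given: they have to be found in the camera images.
- d_cell: loose D cell (battery) lying on the counter: can 33 mm in diameter, 59.5 mm long, plus a button 2 mm high, 9.5 mm wide at the + end; about 140 g; black sleeve, copper-coloured band at the button end. Origin at the can's centre, on its axis. x runs along the cell to the button; the flat - end is at x = -29.75 mm. It can roll: y and z may be turned any way about x.
- button_tip (a point): centre of the outer face of the loose cell's button, 31.75 mm from the cell's origin along its x axis
- bin_lid: upturned lid, fixed, 260 (x) by 330 mm (y), black inside, steel rim. It lies on its domed crown, 0 to 10 mm higher or lower. Origin: below its centre, 45 mm under the rim's top, z up. Two grey cradles, each for one D cell lying along the lid's x: the empty one at y = +80 mm, the filled one, turned end for end, at y = -80 mm; between them a motor housing 40 mm wide, its top at z = 46 mm.
- bay (a point): centre of the can of a D cell lying fully home in the empty cradle (lid frame 0, +80, +40.5 mm); axes as the lid's. Spring at its -x end, button contact at its +x end: a fitted cell's x axis points along the lid's +x. The cradle's flat floor is at z = -16.5 mm. The two end contacts rub: a cell let go may hang a little high until pressed down with some 7 to 9 N.
- ribs (a point): point on the cradle's floor under bay, axes as the lid's. Two pairs of ribs (x -28 to -18 and +18 to +28 mm), 15.6 mm high, lean out 30 degrees from 11.5 mm off the centre line and centre the cell with about 2 mm of play a side. Between the pairs the sides are open for fingers, down to the floor: 60 mm to the motor housing, 77 mm to the rim.
- spring_wall (a point): middle of the top edge of the inner face of the wall behind the spring (bay x = -40.25, z = +7.5 mm); the wall is 24 mm high above the cradle's floor, 44 mm wide, 14 mm thick; axes as the lid's
- button_wall (a point): middle of the top edge of the inner face of the wall that carries the brass button contact (bay x = +31.75, z = +8.5 mm); the wall is 25 mm high above the floor, 44 mm wide, 5 mm thick; axes as the lid's. A cell lying home rests its button on this face.
- spring: coil spring contact of the empty cradle, for the cell's flat end. Origin at its front tip, on the cell's axis; free, the tip stands 17 mm out from the wall (bay x = -23.25 mm). It gives along the cradle at 1.8 N per mm; a cell lying home presses it back 6.5 mm (12 N), tipping in needs about 7.5 mm (13.5 N); it is solid at 9 mm (16 N), and over 19 N it bends.
- fitted_cell: the D cell already fitted in the other cradle, same size; leave it as it is. Origin at the centre of its can.
- cell_cover: black plastic cover plate, 100 by 56 by 4 mm, lying on the counter; leave it. Origin at the centre of its underside.
- sauce: red sauce bottle with a green cap, 52 mm in diameter, 170 mm tall, standing; leave it. Origin at the centre of its foot.
- spice_jar: amber jar with a black cap, 48 mm in diameter, 100 mm tall, standing; leave it. Origin at the centre of its foot.
- red_cup: red plastic cup, 84 mm in diameter, 110 mm tall, standing; leave it. Origin at the centre of its foot.
Mind the look-alikes: they are no part of the job. Leave any green or white look-alike of the d_cell alone.

How it is judged:
On the way:
1. the slanting cell, its button end raised at least 10 degrees, presses the spring back with its flat end (8 N or more) (contact force between d_cell and spring above 8 N and angle between d_cell's own x axis and vertical below 1.396 rad and x of button_tip in the frame of bay above 0.01 m), for 0.1 s.
At the end, for the whole second after the job is handed in: The D cell lies home in the empty cradle, button at the brass contact, flat end on the spring (over 5 N): can centre within 2 mm of the bay point along (1.5 mm towards the contact), 3 mm across, 1.5 mm above to 2.5 mm below, axis within 3 degrees; at rest (x of d_cell in the frame of bay between -0.002 and 0.0015 m and y of d_cell in the frame of bay between -0.003 and 0.003 m and z of d_cell in the frame of bay between -0.0025 and 0.0015 m and angle between the x axis of d_cell and the x axis of bay, either way round below 0.05 rad and x of button_tip in the frame of bay above 0.028 m and contact force between d_cell and spring above 5 N and linear speed of d_cell below 0.01 m/s); the robot touches nothing.
It fails at once if the spring contact is pressed with more than 19 N (crushed solid and bent) (contact force between d_cell and spring above 19 N).
It fails at once if the cell is forced into the lid: its contact forces on the lid's parts add up to more than 37 N (a cell lying home adds up to about 23 N, 11.5 at each end) (contact force between d_cell and bin_lid above 37 N).
It fails at once if the arm presses on the lid or its parts with more than 20 N (contact force between the arm and bin_lid above 20 N).
It fails at once if the fitted cell is shifted by more than 5 mm (distance of fitted_cell from where it was at the start of the episode above 0.005 m).
It fails at once if the cover plate, sauce bottle, jar or cup is shifted by more than 30 mm (distance of any of cell_cover, sauce, spice_jar, red_cup from where it was at the start of the episode above 0.03 m).
It also fails if it takes over 70 s, if anything falls off the work surface, if the arm or the gripper's body presses on something with over 40 N, if the wrist force passes 120 N, or if a joint passes its speed limit or range.

ROBOT

A 6-joint arm with a two-finger parallel gripper is mounted at the origin on the work surface. World frame = base frame: x ahead of the robot, y to its left, z up, the work surface at z = 0. Lengths are in m, angles in rad, forces in N, time in s.
With the tool pointing down it reaches from about 0.275 to 0.75 m from the base axis. Payload 10.2 kg.
Tool frame: the origin (TCP) lies at the very end of the fingers, on their centre line; the grasp point (between the pads) lies 19 mm behind it; z points along the fingers, y is the line along which they close (so a half turn about z gives the same grasp; the last joint's range is limited). The gripper opens to 85 mm and grips with 20 to 120 N. Pads are 22 mm wide; open, the fingers measure 114 mm over their backs; the gripper's body (76 mm by 85 mm) begins 54 mm behind the grasp point. The pads swing forward as they close: fully open they stand 13 mm farther back than shut.
Start: joints at [-1.473, 0.313, 1.498, -0, 1.331, -0.223], TCP at [0.166, -0.498, 0.231] pointing down, gripper open.
Joint ranges: [-2.94, 2.94], [-0.97, 2.17], [0.19, 2.56], [-1.23, 4.37], [0.02, 3.11], [-2.88, 2.88]. Speed limits (rad/s): [2.39, 2.39, 3.01, 3.14, 3.14, 3.14].

INTERFACE

Orientations are given as a unit quaternion [x, y, z, w].
In Python, from plant import r, inverse_kinematics, viewer, order, nets gives the robot as it stands. Calls block until the motion is done:
- r.move_to(position, orientation): joint-space move of the TCP to a pose.
- r.move_straight(position, v=0.15, orientation=None, stop_force=None): straight line of the TCP; orientation=None keeps the orientation; v is the mean speed in m/s. With stop_force (N) it stops when the force on the tool has changed by that much, and returns True; else False.
- r.goto_joints(angles): joint-space move.
- r.set_gripper(opening, grasp_force=None): finger opening in m; grasp_force is the grip in N (None keeps the last); returns when the fingers have stopped.
- r.pause(seconds).
- inverse_kinematics(position, orientation): joint angles nearest the present ones, or None.
- r.sense(): the state.
- viewer.read_camera(name): name is "side" or "top"; returns a dict with "img" (480x640x3 uint8, red, green, blue), "vertical_fov" (degrees; the focal length in pixels is half the picture's height over the tangent of half this angle, whatever the lens; pixels are square), "cx", "cy" (the principal point, pixels), "k1" (the pictures are not rectified: a ray, as slopes to the right and down, at radius r is drawn at 1 + k1 r^2 times it, then the intrinsics apply), "position" and "rotation" of the camera in the world. Camera axes: x right, y up, looking along -z (the intrinsics and any distortion apply to the point x, -y, -z); pixel columns grow to the right and rows downward; lengths in m; the calibration is good to about 2 mm. A picture is of the moment at which its call begins. There is no depth.
A pose or a line that the arm cannot do raises r.IKError and nothing moves.
- order.finish_job(): hands the job in; it is judged then, once.
Trained networks look in a picture, given as the dict that the camera call returned (one of the last four; its "shot" number tells which), for a name from the list of things; names that differ only in an ending like _2 or _b are one class to them, and where a whole thing is asked for, a point or a joint stands for the part that bears it (a point fixed in the world has none). Each returns a list of dicts, best first, with "score" (0 to 1); they miss things now and then, are a little off and sometimes report something else, mostly with a low value. They report only what shows in the picture. A call takes as long as a camera call. They do not tell look-alikes from the thing itself.
- nets.recognise(target, picture): "xyz" ([x, y, z] in m, in the coordinates of the camera as it stood for that picture, good to about 4 mm: the middle of the surface that is visible of it).
- nets.silhouettes(target, picture): "pixels" (480x640 bool, what is visible of it).
The state is a dict: "time": time; "joints": joint angles; "qvel": joint speeds; "tau": joint torques, N m; "ee_pos": TCP position; "eef_rot": TCP orientation; "force": force on the tool from outside, world axes, zero at the start; "torque": the same for the moment, N m; "gripper_width": finger opening in m; "finger_force": force on a finger pad.
Only numpy, scipy, OpenCV 4.12 (cv2) and the standard library are available. Lean on these libraries where they do the work, as an engineer would, in place of code of your own. Each camera call takes 0.05 s, during which the arm holds its last target. There are 200 camera calls.

## Working session

There is one attempt and no reset: what is moved stays moved. The work goes in short steps, each a Python script; the robot and the scene stay as the last script left them, time stands still between calls to the robot, and variables do not carry over. Pictures are saved under pics/ and viewed, at most 10 in all, crops included, and the job is handed in when it is done.

```bash
ls; mkdir -p pics; cat > h.py <<'E'
import numpy as np, cv2
from plant import r, inverse_kinematics, viewer, order, nets
from scipy.spatial.transform import Rotation as R
def rot(p):
    a=np.array(p["rotation"],float)
    return a if a.shape==(3,3) else R.from_quat(a).as_matrix()
def K(p):
    f=240/np.tan(np.radians(p["vertical_fov"])/2)
    return f
def proj(p,X):
    c=(np.atleast_2d(X)-np.array(p["position"]))@rot(p)
    s=np.c_[c[:,0]/-c[:,2],-c[:,1]/-c[:,2]]
    s=s*(1+p["k1"]*(s**2).sum(1,keepdims=True))
    return s*K(p)+[p["cx"],p["cy"]]
def ray(p,uv):
    d=(np.atleast_2d(uv)-[p["cx"],p["cy"]])/K(p); s=d.copy()
    for _ in range(30): s=d/(1+p["k1"]*(s**2).sum(1,keepdims=True))
    v=np.c_[s[:,0],-s[:,1],-np.ones(len(s))]@rot(p).T
    return v
def onz(p,uv,z):
    v=ray(p,uv); o=np.array(p["position"]); return o+v*((z-o[2])/v[:,2:])
def w(p,xyz): return np.array(p["position"])+rot(p)@np.array(xyz)
def save(p,n,crop=None,s=1):
    im=p["img"][...,::-1]
    if crop: im=im[crop[1]:crop[3],crop[0]:crop[2]]
    cv2.imwrite("pics/"+n,cv2.resize(im,None,fx=s,fy=s,interpolation=cv2.INTER_CUBIC))
E
python3 - <<'E'
from h import *
for n in("top","side"):
    p=viewer.read_camera(n); save(p,n+"0.png")
    print(n,p["position"],rot(p).round(3).tolist(),p["vertical_fov"],p["k1"],p["cx"],p["cy"])
    for t in("d_cell","button_tip","bin_lid","bay","spring_wall","button_wall","spring","fitted_cell","cell_cover","sauce","spice_jar","red_cup"):
        try:
            for o in nets.recognise(t,p)[:4]:
                X=w(p,o["xyz"]); print(t,round(o["score"],2),X.round(3),proj(p,X).round().tolist())
        except Exception as e: print(t,e)
print(r.sense())
E
```

```text
pics
top [0.37164449 0.01992281 1.09897229] [[-0.004, 0.985, -0.173], [-1.0, -0.002, 0.01], [0.009, 0.173, 0.985]] 52.820382116733334 -0.04996033988508012 319.03199711301147 246.88160287129705
d_cell 0.92 [0.504 0.344 0.028] [[170.0, 272.0]]
d_cell 0.74 [0.498 0.245 0.029] [[213.0, 275.0]]
d_cell 0.72 [0.399 0.281 0.029] [[196.0, 319.0]]
d_cell 0.68 [0.428 0.42  0.03 ] [[133.0, 306.0]]
button_tip 0.94 [0.425 0.425 0.03 ] [[131.0, 308.0]]
button_tip 0.88 [0.507 0.344 0.033] [[169.0, 271.0]]
button_tip 0.83 [0.398 0.282 0.032] [[195.0, 320.0]]
button_tip 0.61 [0.491 0.245 0.025] [[214.0, 278.0]]
bin_lid 0.86 [ 0.521 -0.024  0.03 ] [[334.0, 264.0]]
bay 0.62 [ 0.52  -0.026  0.029] [[335.0, 265.0]]
bay 0.58 [ 0.485 -0.415  0.111] [[523.0, 275.0]]
spring_wall 0.56 [ 0.523 -0.031  0.03 ] [[337.0, 263.0]]
button_wall 0.59 [ 0.523 -0.028  0.028] [[336.0, 263.0]]
fitted_cell 0.72 [ 0.525 -0.108  0.064] [[374.0, 260.0]]
cell_cover 0.64 [0.69  0.319 0.   ] [[188.0, 195.0]]
sauce 0.77 [ 0.488 -0.414  0.111] [[523.0, 274.0]]
spice_jar 0.9 [ 0.571 -0.438  0.078] [[524.0, 238.0]]
red_cup 0.95 [0.614
[... 850 characters left out ...]
, 'joints': array([-1.47340198e+00,  3.12918557e-01,  1.49766377e+00, -4.14009571e-05,
        1.33101096e+00, -2.23396265e-01]), 'qvel': array([ 1.87711265e-03,  5.72265200e-04, -7.03634472e-04,  8.71106643e-04,
       -7.83509142e-06,  4.44730450e-04]), 'tau': array([ 7.84827389e-04, -4.12165439e+01, -2.59898329e+01, -1.60737877e-04,
        4.92317577e-04, -1.18135458e-05]), 'ee_pos': array([ 0.16552322, -0.49823981,  0.23129833]), 'eef_rot': array([ 9.87163441e-01,  1.59713305e-01, -2.00483323e-05, -1.58287469e-06]), 'force': array([ 0.05609827,  0.21445513, -0.42188841]), 'torque': array([-0.02773035, -0.00931962, -0.02162168]), 'finger_force': 0.0, 'gripper_width': 0.08532267993031901}
```

```bash
python3 - <<'E'
from h import *
p=viewer.read_camera("top"); a=p["img"][...,::-1]
A=cv2.resize(a[240:340,100:250],None,fx=5,fy=5,interpolation=cv2.INTER_CUBIC)
cv2.imwrite("pics/cells.png",A)
cv2.imwrite("pics/lid.png",cv2.resize(a[190:340,225:425],None,fx=4,fy=4,interpolation=cv2.INTER_CUBIC))
E
```

```text
(no output)
```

View pics/cells.png

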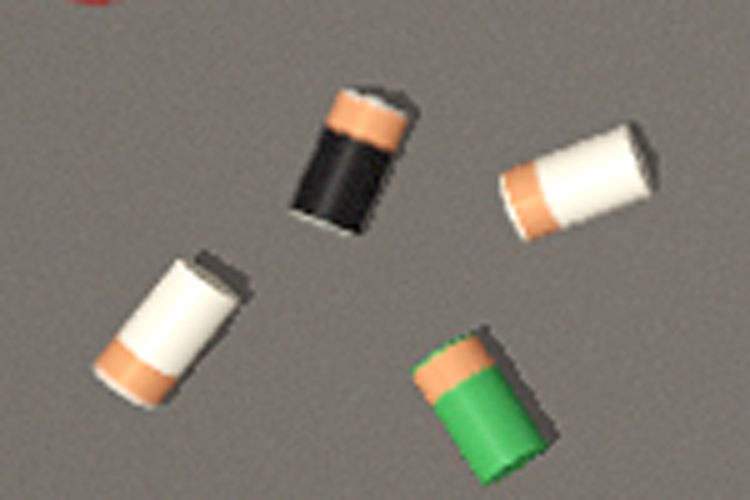

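View pics/lid.png

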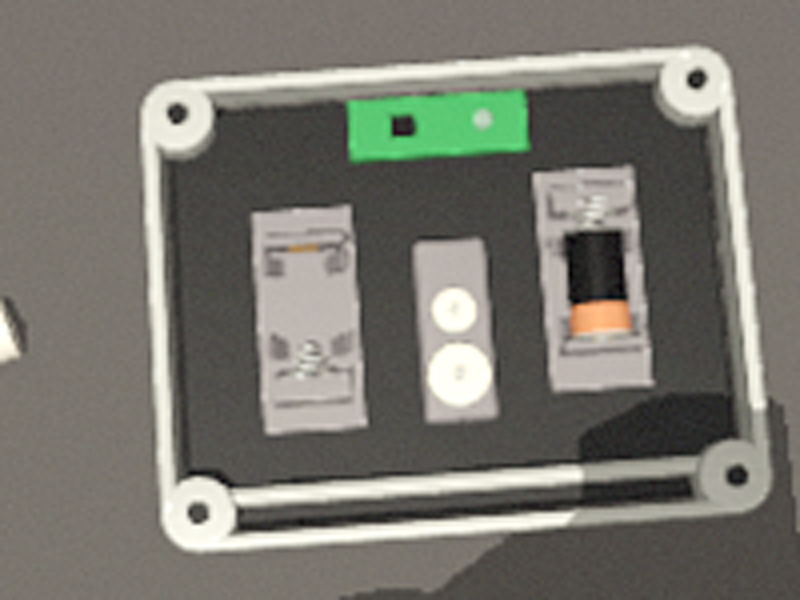

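View pics/top0.png

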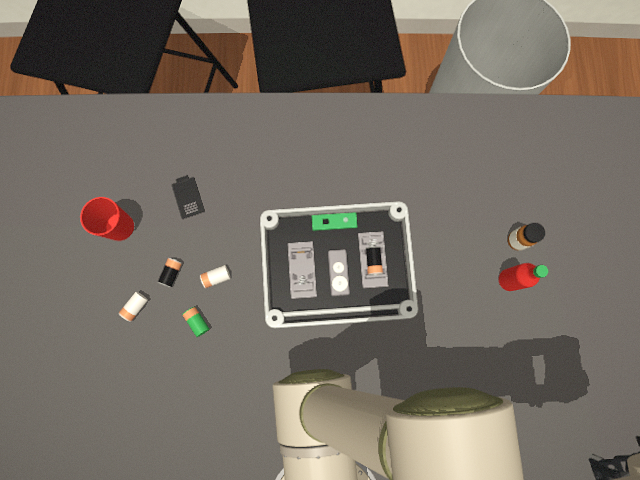

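View pics/side0.png

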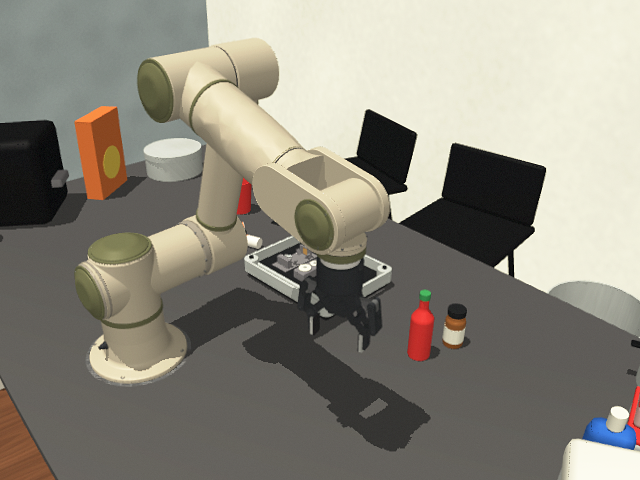

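The candidates are black (170,272), white (213,275), white (133,306) and green (196,319). Only the black-sleeved one with the copper band fits, as the enlarged crop shows, with its button end up and to the right. The empty cradle is the left one, around (302,270), with its spring at the lower end, so lid +x is roughly world +x.

```bash
cat >> h.py <<'E'
from scipy.optimize import minimize, least_squares
def hullmask(p,P):
    m=np.zeros((1920,2560),np.uint8); u=proj(p,P)*4+1.5
    cv2.fillConvexPoly(m,cv2.convexHull(u.astype(np.float32)).round().astype(np.int32),1); return cv2.resize(m.astype(np.float32),(640,480),interpolation=cv2.INTER_AREA)
def cyl():
    t=np.linspace(0,2*np.pi,40); c,s=np.cos(t),np.sin(t)
    return np.vstack([np.c_[0*t+x,rr*c,rr*s] for x,rr in((-.02975,.0165),(.02975,.0165),(.03175,.00475))])
def fitcell(p,mask,q0,z=.0165):
    def cost(q):
        d=q0+np.array(q)*[.01,.01,.2]
        P=cyl()@R.from_euler("z",d[2]).as_matrix().T+[d[0],d[1],z]
        return np.abs(hullmask(p,P)-mask).sum()
    s=minimize(cost,[0,0,0],method="Nelder-Mead",options=dict(initial_simplex=[[0,0,0],[.8,0,0],[0,.8,0],[0,0,1]],maxiter=150))
    return q0+s.x*[.01,.01,.2],s.fun,mask.sum()
E
python3 - <<'E'
from h import *
p=viewer.read_camera("top")
for o in nets.silhouettes("d_cell",p):
    m=o["pixels"]; ys,xs=np.nonzero(m)
    if abs(xs.mean()-170)<8 and abs(ys.mean()-272)<8:
        q0=np.r_[onz(p,[xs.mean(),ys.mean()],.0165)[0,:2],np.radians(-25)]
        print("cell",o["score"],fitcell(p,m.astype(float),q0)); break
bo=np.array([[178,113],[697,79],[198,513],[737,475]])/4+[225,190]-.375
pl=np.array([[250,212],[352,206],[263,434],[368,427]])/4+[225,190]-.375
for dz in(-.01,0,.01):
    W=onz(p,bo,.045+dz); c=W.mean(0); 
    yx=(W[0]+W[1]-W[2]-W[3]); ay=W[[0,2]].sum(0)-W[[1,3]].sum(0)
    print(dz,"c",c.round(4),"yaw",np.degrees([np.arctan2(yx[1],yx[0]),np.arctan2(-ay[0],ay[1])]).round(2),"spans",np.hypot(*yx[:2])/2,np.hypot(*ay[:2])/2)
    yaw=np.arctan2(-ay[0],ay[1]); b=c+R.from_euler("z",yaw).apply([0,.08,0]); print("bay via lid",b.round(4))
    Q=onz(p,pl,.024+dz); print("plate",Q[:,:2].round(4).tolist(),Q.mean(0).round(4), np.degrees(np.arctan2(*(Q[0]+Q[1]-Q[2]-Q[3])[[1,0]])))
for o in nets.silhouettes("bin_lid",p)[:1]:
    m=o["pixels"].astype(np.uint8); r_=cv2.minAreaRect(np.argwhere(m)[:,::-1].astype(np.float32)); print(o["score"],r_)
    M=cv2.convexHull(np.argwhere(m)[:,::-1].astype(np.int32)); mm=np.zeros((480,640),np.uint8); cv2.fillConvexPoly(mm,M,1)
    def mk(d,rd=.02):
        P=np.array([[sx*.13,sy*.165,z] for sx in(-1,1) for sy in(-1,1) for z in(.045,)])
        t=np.linspace(0,2*np.pi,40)
        P=np.vstack([np.c_[sx*(.13-rd)+rd*np.cos(t),sy*(.165-rd)+rd*np.sin(t),0*t+.045] for sx in(-1,1) for sy in(-1,1)])
        return P@R.from_euler("z",d[3]).as_matrix().T+d[:3]
    f=lambda q:np.abs(hullmask(p,mk(np.array([.52,-.02,0,.06])+np.array(q)*[.01,.01,.01,.05]))-mm).sum()
    s=minimize(f,np.zeros(4),method="Nelder-Mead",options=dict(initial_simplex=np.vstack([np.zeros(4),np.eye(4)]),maxiter=300))
    d=np.array([.52,-.02,0,.06])+s.x*[.01,.01,.01,.05]; print("lidfit",d,s.fun,mm.sum()); print((d[:3]+R.from_euler("z",d[3]).apply([0,.08,.0405])))
E
```

```text
cell 0.56 (array([ 0.50492852,  0.34935602, -0.39084408]), np.float64(33.75), np.float64(388.0))
-0.01 c [ 0.5236 -0.0323  0.035 ] yaw [3.67 3.76] spans 0.22421305156960827 0.29547701849548585
bay via lid [0.5184 0.0475 0.035 ]
plate [[0.5728, 0.0822], [0.5761, 0.0239], [0.4464, 0.074], [0.4501, 0.0152]] [0.5114 0.0488 0.014 ] 3.8323585632409474
0 c [ 0.5222 -0.0318  0.045 ] yaw [3.67 3.76] spans 0.22210573116985707 0.292699906528211
bay via lid [0.517 0.048 0.045]
plate [[0.5709, 0.0816], [0.5742, 0.0239], [0.4457, 0.0735], [0.4494, 0.0153]] [0.5101 0.0486 0.024 ] 3.8323585632409483
0.01 c [ 0.5208 -0.0314  0.055 ] yaw [3.67 3.76] spans 0.21999841077010587 0.28992279456093606
bay via lid [0.5155 0.0485 0.055 ]
plate [[0.5691, 0.081], [0.5723, 0.0239], [0.445, 0.073], [0.4487, 0.0153]] [0.5088 0.0483 0.034 ] 3.8323585632409483
0.64 ((337.4517822265625, 263.8248596191406), (117.985107421875, 151.3999786376953), 85.91438293457031)
lidfit [ 0.52071373 -0.03127983  0.00782385  0.06568864] 240.375 17726
[0.51546242 0.04854763 0.04832385]
```

```bash
cat >> h.py <<'E'
BX,BY,YAW=.516,.0485,.0650
def tq(yaw,th=0):  # tool x along cell x, button end raised by th
    return (R.from_euler("z",yaw)*R.from_euler("y",-th)*R.from_euler("x",np.pi)).as_quat()
def st():
    s=r.sense(); return s["time"],np.array(s["ee_pos"]).round(4),np.array(s["force"]).round(2)
E
python3 - <<'E'
from h import *
r.set_gripper(0.0)
r.move_to([.3,-.35,.24],tq(.2)) if 0 else None
q=tq(YAW)
r.move_to([BX,BY,.14],q); r.move_straight([BX,BY,.065],v=.15); print(st())
print(r.move_straight([BX,BY,.005],v=.012,stop_force=4)); print(st())
s=r.sense()["ee_pos"]; r.move_straight([s[0],s[1],s[2]+.018],v=.05)
p=viewer.read_camera("top"); save(p,"probe.png",(225,190,425,340),4); print(st())
r.move_straight([BX,BY,.14],v=.2)
r.set_gripper(.06)
for P,qq in(([.505,.349,.1],tq(-.39)),([.505,.349,.004],tq(-.39)),([BX,BY,.08],tq(YAW,.3)),([BX,BY,.05],tq(YAW,.4))): print(np.round(inverse_kinematics(P,qq),2))
r.move_to([.505,.349,.13],tq(-.391)); print(st())
E
```

```text
(5.25, array([0.5165, 0.0483, 0.0657]), array([ 0.59, -0.32,  0.03]))
True
(7.9167, array([0.516 , 0.0485, 0.0335]), array([-0.73,  0.88,  5.9 ]))
(8.4833, array([0.5159, 0.0485, 0.0514]), array([ 0.11, -0.57, -0.22]))
[ 0.41  0.63  1.37 -0.    1.14  2.37]
[ 0.41  0.76  1.43 -0.    0.95  2.37]
[-0.17  0.35  1.93  0.13  0.57  1.24]
[-0.18  0.39  2.02  0.28  0.35  1.08]
(10.825, array([0.5054, 0.3481, 0.1301]), array([ 1.44, -0.2 ,  0.51]))
```

View pics/probe.png

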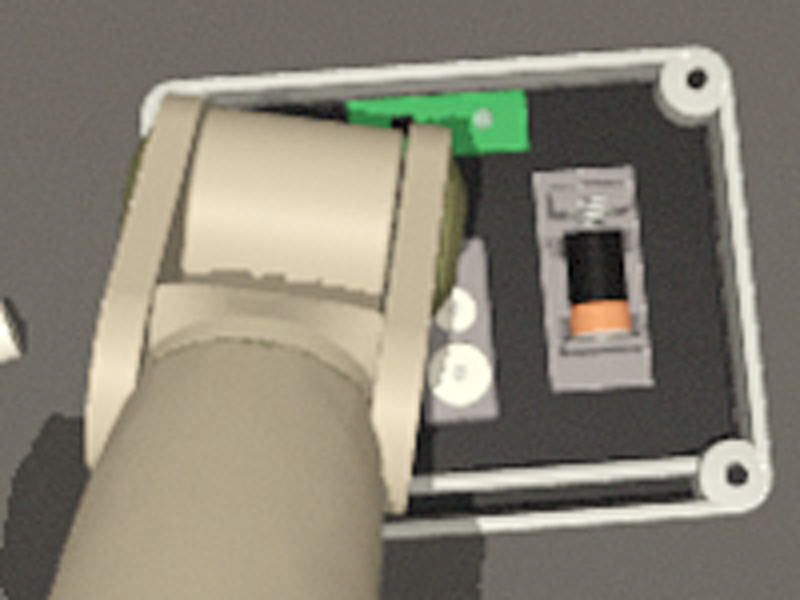

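```bash
python3 - <<'E'
from h import *
print(r.move_straight([.505,.3492,.003],v=.08,orientation=tq(-.391),stop_force=6)); print(st())
r.set_gripper(.02,80); s=r.sense(); print(s["gripper_width"],s["finger_force"],st())
r.move_straight([.505,.3492,.16],v=.2); r.pause(.3); print(st())
r.move_to([.45,.25,.30],tq(-.391)); r.pause(.2)
for n in("side",):
    p=viewer.read_camera(n); X=r.sense()["ee_pos"]; u=proj(p,X)[0].astype(int); print(u); save(p,"grip.png",(max(u[0]-75,0),max(u[1]-75,0),u[0]+75,u[1]+75),4)
print(st())
E
```

```text
False
(12.5667, array([0.5052, 0.3493, 0.0034]), array([-0.4 , -0.21,  0.15]))
0.03049795973024847 78.9989697933197 (12.9417, array([0.5054, 0.3494, 0.0036]), array([ 0.08, -0.57,  5.85]))
(14.175, array([0.5048, 0.3491, 0.1594]), array([-0.64,  0.03, -1.45]))
[231 155]
(15.175, array([0.45  , 0.2504, 0.2988]), array([-0.06,  0.31, -1.66]))
```

View pics/grip.png

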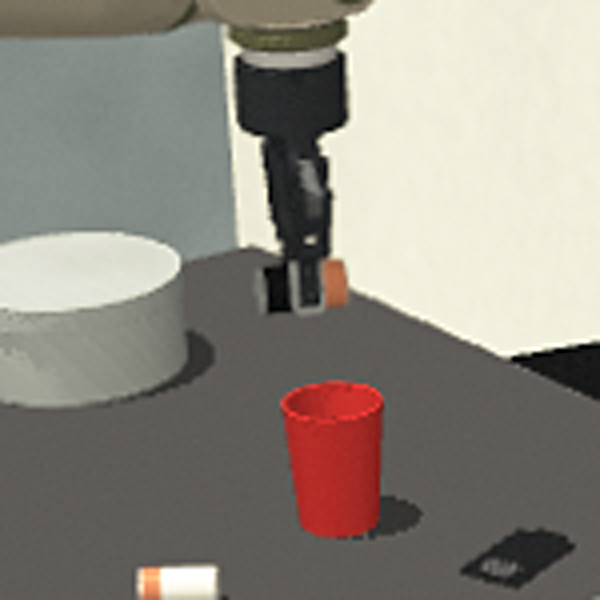

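```bash
cat >> h.py <<'E'
FL=.0335; HZ=.0129
LX=np.array([np.cos(YAW),np.sin(YAW),0]); LY=np.array([-np.sin(YAW),np.cos(YAW),0])
def tcp(xface,th,gap,y=0):   # mm: x of flat face at axis height of the bay, flat corner above floor
    s,c=np.sin(th),np.cos(th)
    xf=xface+(16.5-gap)*np.tan(th)
    cx=xf+29.75*c-16.5*s; cz=gap+29.75*s+16.5*c
    return np.array([BX,BY,FL])+LX*(cx+HZ*1e3*s)/1e3+LY*y/1e3+np.array([0,0,(cz-HZ*1e3*c)/1e3])
def F(n=3):
    a=[]
    for _ in range(n): a.append(r.sense()["force"]); r.pause(.03)
    f=np.mean(a,0); return np.array([f@LX,f@LY,f[2]])
E
python3 - <<'E'
from h import *
th=.39; q=tq(YAW,th)
r.move_to(tcp(-16,th,60),q); r.pause(.3); b=F(5); print("base",b.round(2))
print(r.move_straight(tcp(-16,th,6),v=.04,stop_force=4)); r.pause(.2); print((F()-b).round(2),st(), tcp(-16,th,6).round(4))
np.save("b.npy",b)
p=viewer.read_camera("side"); u=proj(p,r.sense()["ee_pos"])[0].astype(int); save(p,"tilt.png",(u[0]-60,u[1]-50,u[0]+60,u[1]+40),6)
E
```

```text
base [-0.01 -0.01 -1.79]
True
[-1.01 -0.05  6.71] (18.4583, array([0.5301, 0.0495, 0.0539]), array([-1.43, -1.17,  5.96])) [0.5304 0.0494 0.0541]
```

View pics/tilt.png

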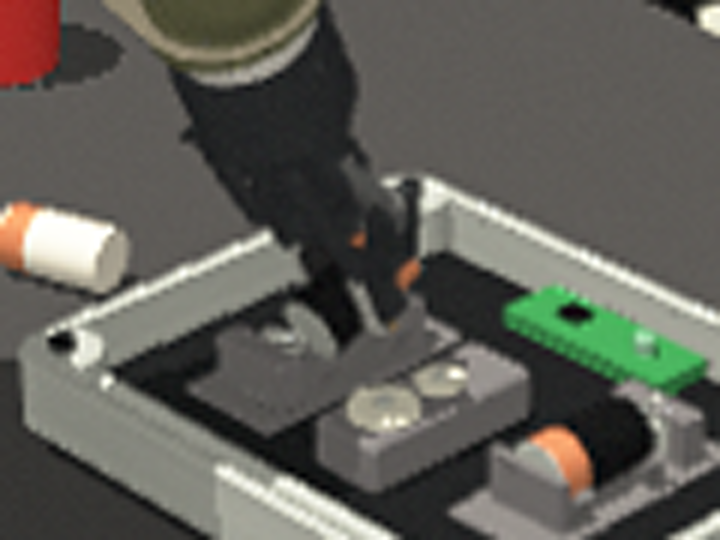

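Tilted cell is over the cradle, with its flat end facing the spring and a clear gap. It lightly touched something at the button side, so I'll raise it slightly, tilt more, and then press the spring.

```bash
python3 - <<'E'
from h import *
b=np.load("b.npy")
r.move_straight(tcp(-16,.39,11),v=.03); 
th=.45; x=-16; r.move_straight(tcp(x,th,8),v=.03,orientation=tq(YAW,th)); r.pause(.2); print((F()-b).round(2),st())
hit=r.move_straight(tcp(-36,th,8),v=.010,stop_force=9); r.pause(.15)
f=F()-b; e=r.sense()["ee_pos"]; x=-16+ (e-tcp(-16,th,8))@LX*1e3; print(hit,x,f.round(2))
for _ in range(4):
    if abs(f[0]-13)<.7: break
    x-=np.clip((13-f[0])/1.8,-1.5,1.0)*.8; r.move_straight(tcp(x,th,8),v=.01); r.pause(.1); f=F()-b; print(round(x,2),f.round(2))
print(st()); np.save("x.npy",x)
E
```

```text
[-0.3   0.23 -0.27] (19.4083, array([0.5295, 0.0494, 0.0578]), array([ 0.81, -0.33, -1.87]))
True -27.592930313350728 [6.65 1.04 2.03]
-28.39 [ 5.96 -0.18  3.76]
-29.19 [6.61 1.42 3.69]
-29.99 [7.74 0.95 3.54]
-30.79 [8.78 1.91 2.81]
(22.825, array([0.5166, 0.0479, 0.0593]), array([8.21, 2.74, 1.93]))
```

```bash
python3 - <<'E'
from h import *
b=np.load("b.npy"); x=float(np.load("x.npy")); th=.45; g=8.; 
r.set_gripper(.02,110)
T=12.3
for _ in range(5):
    f=F()-b; print("press",round(x,2),f.round(2),np.hypot(f[0],f[2]).round(1))
    if f[0]>T-.6: break
    x-=np.clip((T-f[0])/1.8,-1,1)*.9; r.move_straight(tcp(x,th,g),v=.01,orientation=tq(YAW,th)); r.pause(.05)
xmin=x-1.5
while th>.22 :
    th-=.04; g=max(2.,g-1.2)
    r.move_straight(tcp(x,th,g),v=.012,orientation=tq(YAW,th)); r.pause(.05); f=F()-b
    n=np.hypot(f[0],f[2]); print(round(th,2),round(g,1),round(x,2),f.round(2),n.round(1))
    if n>16: x+=.5; r.move_straight(tcp(x,th,g),v=.01); print("back",(F()-b).round(2)); 
    if f[2]-f[0]*np.tan(th)>6 or f[2]<-4: print("stop z"); break
    x=max(xmin,x-np.clip((12.7-f[0])/1.8*.6,-.7,.5))
print(st()); np.save("x.npy",[x,th,g])
p=viewer.read_camera("side"); u=proj(p,r.sense()["ee_pos"])[0].astype(int); save(p,"tilt2.png",(u[0]-60,u[1]-50,u[0]+60,u[1]+40),6)
E
```

```text
press -30.79 [9.06 1.66 3.75] 9.8
press -31.69 [9.86 2.21 3.02] 10.3
press -32.59 [10.8   2.64  1.78] 10.9
press -33.34 [12.38  2.98  1.37] 12.5
0.41 6.8 -33.34 [10.3  -3.12  4.62] 11.3
0.37 5.6 -33.84 [10.82  1.73  7.22] 13.0
0.33 4.4 -34.34 [12.    1.47  5.62] 13.3
0.29 3.2 -34.58 [12.76 -0.09  4.03] 13.4
0.25 2.0 -34.56 [12.54 -1.15  3.72] 13.1
0.21 2.0 -34.61 [12.76 -0.12  3.94] 13.4
(27.1917, array([0.5166, 0.0476, 0.0474]), array([12.31,  0.29,  1.93]))
```

View pics/tilt2.png

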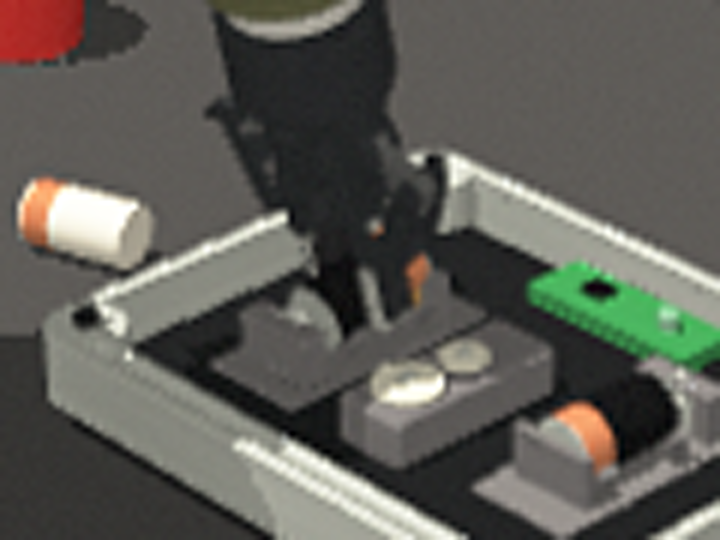

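```bash
cat >> h.py <<'E'
def act(x,th,g):
    s=r.sense(); e=np.array(s["ee_pos"])-tcp(x,th,g)
    xa=R.from_quat(s["eef_rot"]).apply([1,0,0])
    return np.r_[e@LX,e@LY,e[2]]*1e3, np.arcsin(xa[2])
E
python3 - <<'E'
from h import *
b=np.load("b.npy"); x,th,g=np.load("x.npy"); th0=.21
print(act(x,th,g))
xmin=x-1.2
while th>.001:
    th=max(0,th-.035); g=max(0.,g-.4)
    r.move_straight(tcp(x,th,g),v=.012,orientation=tq(YAW,th)); r.pause(.05); f=F()-b
    n=np.hypot(f[0],f[2]); a,t=act(x,th,g); print(round(th,2),round(g,1),round(x,2),f.round(2),n.round(1),a.round(1),round(t,3))
    if n>16 or f[2]>9 or f[2]<-6 or f[0]<10: print("stop"); break
    x=max(xmin,x-np.clip((12.9-f[0])/1.8*.5,-.5,.4))
print(st()); np.save("x.npy",[x,th,g])
p=viewer.read_camera("side"); u=proj(p,r.sense()["ee_pos"])[0].astype(int); save(p,"tilt3.png",(u[0]-60,u[1]-50,u[0]+60,u[1]+40),6)
E
```

```text
(array([ 3.636069  , -0.9034146 ,  2.18565183]), np.float64(0.21999040515417578))
0.18 1.6 -34.59 [12.27 -0.87  5.06] 13.3 [ 3.8 -0.9  2.3] 0.185
0.14 1.2 -34.76 [13.03  1.45  1.53] 13.1 [ 3.5 -0.5  1.8] 0.15
0.11 0.8 -34.72 [13.23  1.58  3.67] 13.7 [ 3.7 -0.5  1.9] 0.115
0.07 0.4 -34.63 [12.58  1.44  5.97] 13.9 [ 3.8 -0.5  2.1] 0.08
0.04 0.0 -34.72 [14.72  2.34  1.59] 14.8 [ 3.7 -0.4  1.7] 0.045
0.0 0.0 -34.22 [12.89  2.53  3.01] 13.2 [ 3.4 -0.2  1.5] 0.009
(29.7417, array([0.5149, 0.0482, 0.0386]), array([11.63,  3.39,  0.88]))
```

View pics/tilt3.png

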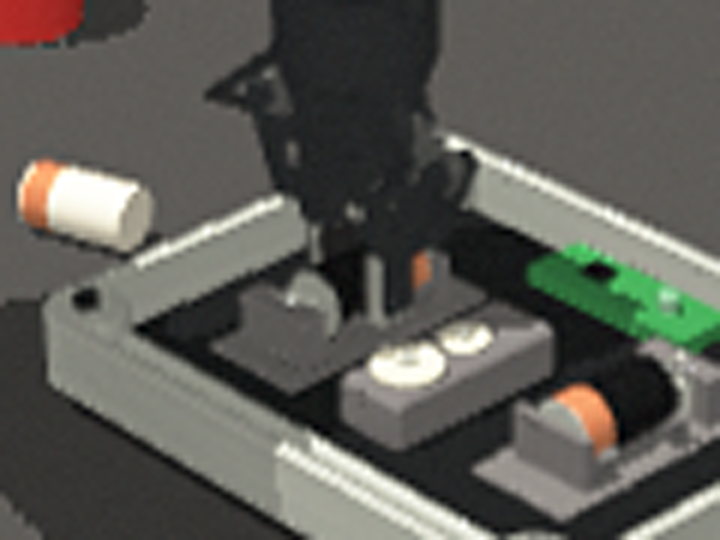

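```bash
python3 - <<'E'
from h import *
b=np.load("b.npy"); x,th,g=np.load("x.npy"); th=0.; q=tq(YAW,-.008); y=.4
for g in(-.6,-1.2,-1.8):
    r.move_straight(tcp(x,0,g,y),v=.01,orientation=q); r.pause(.05); f=F()-b; print("down",g,f.round(2),act(x,0,0))
    if f[2]>6: break
for _ in range(9):
    x+=.6; r.move_straight(tcp(x,0,g,y),v=.01,orientation=q); r.pause(.05); f=F()-b; print("ease",round(x,2),f.round(2),act(x,0,0)[0].round(2)+[x,0,0])
    if f[0]<3.5 or f[2]>9: break
print(st()); np.save("x.npy",[x,th,g])
E
```

```text
down -0.6 [12.41  4.12  1.03] (array([3.24629546, 0.44958638, 0.76739614]), np.float64(0.0010639736011969947))
down -1.2 [12.49  4.8   2.99] (array([3.33419172, 0.60096575, 0.35506076]), np.float64(0.0013440231214441566))
down -1.8 [11.56  3.39  7.07] (array([3.43741005, 0.50833204, 0.09356355]), np.float64(0.0016792882846812193))
ease -33.63 [10.09  5.59  7.84] [-30.50504852   0.52         0.08      ]
ease -33.03 [8.38 5.79 9.01] [-30.13504852   0.54         0.08      ]
(31.7917, array([0.5156, 0.049 , 0.0372]), array([7.91, 6.2 , 6.97]))
```

```bash
python3 - <<'E'
from h import *
b=np.load("b.npy"); x,th,g=np.load("x.npy"); q=tq(YAW,-.008); g=-.9; y=1.2
for _ in range(9):
    r.move_straight(tcp(x,0,g,y),v=.01,orientation=q); r.pause(.05); f=F()-b; print("ease",round(x,2),f.round(2),act(x,0,0)[0].round(2)+[x,0,0])
    if f[0]<3.5 or f[2]>9: break
    y+=.4*(f[1]>3)-.4*(f[1]<-3)
    x+=.6
print(st()); np.save("x.npy",[x,y,g])
E
```

```text
ease -33.03 [11.81  1.93 -0.47] [-30.18504852   0.95         0.19      ]
ease -32.43 [11.    1.54  0.75] [-29.74504852   0.97         0.15      ]
ease -31.83 [9.67 1.02 1.21] [-29.46504852   1.           0.14      ]
ease -31.23 [5.96 0.47 4.41] [-29.43504852   0.98         0.12      ]
ease -30.63 [3.21 0.38 7.25] [-29.41504852   0.99         0.09      ]
(33.8083, array([0.5163, 0.0495, 0.0372]), array([ 3.91, -0.02,  5.25]))
```

```bash
python3 - <<'E'
from h import *
r.set_gripper(.05); r.pause(.2); e=np.array(r.sense()["ee_pos"]); print(st())
r.move_straight(e+[0,0,.09],v=.1)
r.set_gripper(0.); r.pause(.3); b=F(4)
c=e+[0,0,0]; top=FL+.033
r.move_straight([c[0],c[1],top+.008],v=.08); r.pause(.2)
h=r.move_straight([c[0],c[1],top-.006],v=.008,stop_force=6.5); f=F(2)-b; print(h,f.round(2),st()[1],(r.sense()["ee_pos"][2]-top)*1e3)
r.pause(.3); print((F()-b).round(2))
r.move_straight([c[0],c[1],top+.08],v=.06); r.move_to([.3,-.3,.3],tq(.0)); r.pause(.3)
p=viewer.read_camera("top"); save(p,"fin.png",(225,190,425,340),4); print(st())
# compare yellow contrast: fit home cell outline
BZ=FL+.0165
best=None
for o in nets.silhouettes("d_cell",p):
    ys,xs=np.nonzero(o["pixels"])
    if 270<xs.mean()<330: print(o["score"],fitcell(p,o["pixels"].astype(float),np.array([BX,BY,YAW]),BZ)); break
E
```

```text
(34.3417, array([0.5149, 0.0497, 0.0361]), array([ 0.47,  0.1 , -0.95]))
True [-1.43 -0.05  3.09] [0.5146 0.0497 0.0666] 0.09429176550999896
[-0.98  0.37  5.26]
(42.2833, array([ 0.3002, -0.2998,  0.2999]), array([-0.15,  0.82,  0.23]))
0.58 (array([0.51590965, 0.04732262, 0.01458364]), np.float64(42.125), np.float64(396.0))
```

View pics/fin.png

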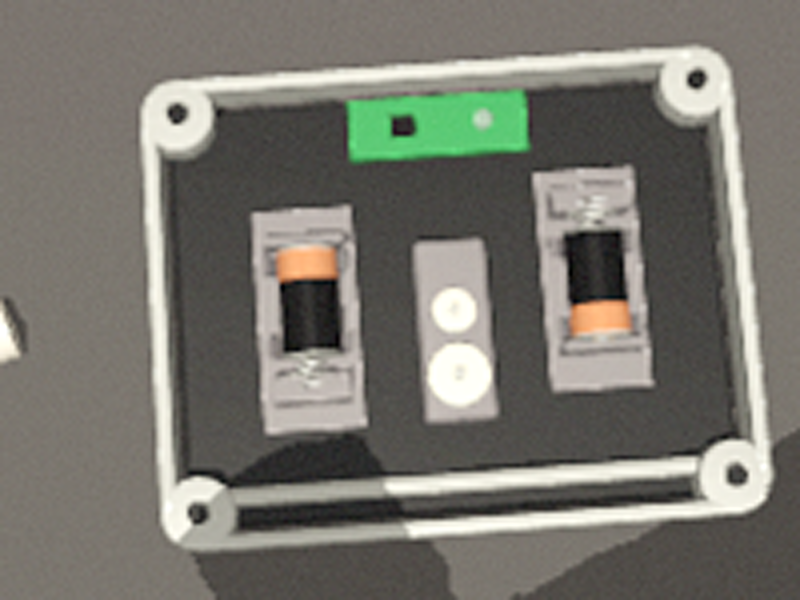

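```bash
python3 - <<'E'
from h import *
p=viewer.read_camera("top"); im=p["img"].astype(float)
def axis(x0,x1,y0,y1,f):
    C=[]
    for y in range(y0,y1):
        l=f(im[y,x0:x1]); w_=np.clip(l,0,None); C.append([(w_*np.arange(x0,x1)).sum()/w_.sum(),y])
    return np.array(C)
dark=lambda a:np.clip(110-a.sum(-1)/3,0,60)*(a.sum(-1)/3<110)
cop=lambda a:np.clip(a[:,0]-a[:,2]-50,0,60)
for n,(x0,x1,yc,yb) in dict(new=(290,315,(253,258),(263,275)),old=(362,386,(267,272),(250,263))).items():
    a=axis(x0,x1,*yc,cop); b=axis(x0,x1,*yb,dark); P=np.vstack([a,b]); 
    Wp=onz(p,np.vstack([a.mean(0),b.mean(0)]),FL+.0165); d=Wp[0]-Wp[1]; d=d if n=="new" else -d
    print(n,a.round(2).tolist(),b.round(2).tolist(),"yaw",np.degrees(np.arctan2(d[1],d[0])).round(2))
E
```

```text
new [[301.37, 253.0], [301.07, 254.0], [301.08, 255.0], [301.19, 256.0], [301.21, 257.0]] [[301.86, 263.0], [301.91, 264.0], [301.94, 265.0], [302.26, 266.0], [302.45, 267.0], [302.39, 268.0], [302.48, 269.0], [302.48, 270.0], [302.68, 271.0], [302.68, 272.0], [302.64, 273.0], [302.56, 274.0]] yaw 5.05
old [[374.5, 267.0], [374.61, 268.0], [374.7, 269.0], [374.55, 270.0], [374.78, 271.0]] [[373.4, 250.0], [373.38, 251.0], [373.3, 252.0], [373.08, 253.0], [373.27, 254.0], [373.5, 255.0], [373.5, 256.0], [373.5, 257.0], [373.5, 258.0], [373.5, 259.0], [373.57, 260.0], [373.71, 261.0], [373.72, 262.0]] yaw 3.77
```

```bash
python3 - <<'E'
from h import *
print(order.finish_job(), st())
E
```

```text
the job is handed in; nothing more can be done
the job is handed in; nothing more can be done
```

The D cell is in the empty cradle, and I handed the job in at about 43 s. It lies level, with the button at the brass contact and the flat end on the spring. At the last check its top was within 0.1 mm of the height expected when home, and its axis within about 1.5° of the lid's. The hand-in call returned no verdict.

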